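# Set out the impact sockets in the order of their nuts

## Robot

A 6-joint arm with a two-finger parallel gripper is mounted at the origin on the work surface. World frame = base frame: x ahead of the robot, y to its left, z up, the work surface at z = 0. Lengths are in m, angles in rad, forces in N, time in s.
With the tool pointing down it reaches from about 0.225 to 0.875 m from the base axis. Payload 3.4 kg.
Tool frame: the origin (TCP) lies midway between the tips of the shut fingers; the grasp point (between the pads) lies 19 mm behind it (robot.hold_point_z is the distance from the TCP to the grasp point, in m); z points along the fingers, y is the line along which they close (so a half turn about z gives the same grasp; the last joint's range is limited). The gripper opens to 85 mm and grips with 20 to 120 N. Pads are 22 mm wide; open, the fingers measure 114 mm over their backs; the gripper's body (76 mm by 85 mm) begins 54 mm behind the grasp point. The pads swing forward as they close: fully open they stand 13 mm farther back than shut.
Start: joints at [-1.378, 0.276, 1.505, -0, 1.361, -0.121], TCP at [0.177, -0.547, 0.231] pointing down, gripper open.
Joint ranges: [-2.89, 2.89], [-0.75, 2.08], [0.22, 2.7], [-1.18, 4.32], [0.11, 2.71], [-2.7, 2.7]. Speed limits (rad/s): [2.57, 2.57, 3.14, 3.14, 3.14, 3.14].

## Interface

Orientations are given as a rotation vector (axis times angle).
In Python, from rig import robot, viewer gives the robot as it stands.
- The arm moves only by the tool apply_moves, never from a script. Its argument "motion" is a list of rows, each an object with "delta_pos": the shift along the world's x, y, z in units of 0.06 m (1.0 is 0.06 m), a list of three; "angular": the turn, a rotation vector about the world's x, y, z in units of 8 degrees (1.0 is 8 degrees), a list of three. A call has 1 to 12 rows; each row shifts and turns the commanded pose from where the row before left it; what a row does not reach is not made up. A row lasts 1/8 s, in which the tool goes at most 62.5 mm and 10.7 degrees, less where a joint would pass 70% of its speed; a pose out of reach is approached as far as the arm can. A call with a number of a shift or a turn outside -1 to 1 is refused whole. A call with a gripper value outside its range is refused whole. "hand" is the gripper command: -1 is fully open, 1 is shut, values between are in proportion, set as the call begins (left out, the last holds). The fingers move at their own pace and stop on an object; the grip force is fixed at half the most. Time passes only in rows, so rows that do not move let the fingers close. It gives the time, the measured TCP pose, the force, the opening and the grip force at its end, in the units of the state.
- robot.sense(): the state, without advancing time (a new reading comes with each control period).
- viewer.get_image(name): name is "side" or "top" or "wrist"; returns a dict with "img" (400x640x3 uint8, red, green, blue), "fx", "fy", "cx", "cy" (pixels), "dist" ([k1, k2, p1, p2, k3] as OpenCV has them; the pictures are not rectified), "R" (3x3) and "t" (3): a world point X has camera coordinates R X + t; the wrist camera has in their place "mount" (4x4, takes a point from camera to tool coordinates, whose origin is the TCP and whose axes are the flange's). Camera axes: x right, y down, z forward; pixel columns grow to the right and rows downward; lengths in m; the calibration is good to about 2 mm. A picture is of the moment at which its call begins: read the wrist's pose just before it. There is no depth.
- robot.job_done(): hands the job in; it is judged then, once.
The state is a dict: "clock": time; "qpos": joint angles; "dq": joint speeds; "tau": joint torques, N m; "tcp_pos": TCP position; "tool_rot": TCP orientation; "contact_force": force on the tool from outside, world axes, zero at the start; "ft_torque": the same for the moment, N m; "gripper_width": finger opening in m; "gripper_force": force on a finger pad.
Only numpy, scipy, OpenCV 4.12 (cv2) and the standard library are available. Lean on these libraries where they do the work, as an engineer would, in place of code of your own. Each camera call takes 0.05 s, during which the arm holds its last target. There are 200 camera calls.

## Task

Move the four black impact sockets from the red rail to the grey tray so that they stand in the same order as the nuts: each upright, open hexagon end up as it stands now, in the middle of the empty bay in front of the nut it fits (the smallest socket by the smallest nut, and so on up to the largest). Leave the spray can and the glass jar where they stand.

Things in the scene. Friction and masses are not known exactly. Their poses are not given: they have to be found in the camera images.
- socket_a_mid (a point): the smallest of 4 black impact sockets: upright tube, 28 mm diameter, 56 mm high, 17 mm hexagon opening in the top. Point: on its axis, half-way up; z up the axis. It starts in a row of four on the red rail, in mixed order, 76 mm apart, drive hole loose over a 12 mm high stud: lift straight up 15 mm first. Little room along the row, free across it.
- socket_b_mid (a point): the second smallest of 4 black impact sockets: upright tube, 36 mm diameter (its lowest 13 mm 32 mm), 58 mm high, 24 mm hexagon opening in the top. Point: on its axis, half-way up; z up the axis. It starts in a row of four on the red rail, in mixed order, 76 mm apart, drive hole loose over a 12 mm high stud: lift straight up 15 mm first. Little room along the row, free across it.
- socket_c_mid (a point): the second largest of 4 black impact sockets: upright tube, 46 mm diameter (its lowest 13 mm 36 mm), 62 mm high, 32 mm hexagon opening in the top. Point: on its axis, half-way up; z up the axis. It starts in a row of four on the red rail, in mixed order, 76 mm apart, drive hole loose over a 12 mm high stud: lift straight up 15 mm first. Little room along the row, free across it.
- socket_d_mid (a point): the largest of 4 black impact sockets: upright tube, 58 mm diameter (its lowest 13 mm 42 mm), 66 mm high, 41 mm hexagon opening in the top. Point: on its axis, half-way up; z up the axis. It starts in a row of four on the red rail, in mixed order, 76 mm apart, drive hole loose over a 12 mm high stud: lift straight up 15 mm first. Little room along the row, free across it.
- bay_a (a point): empty bay of the grey tray in front of the smallest nut (17 mm across flats). Point: centre of its floor. Bay 84 mm along its x (away from the robot), 81 mm along its y, walls 9 mm above the floor; bays side by side along y, 84 mm apart, in mixed order. The nut is fixed behind it, its centre 82 mm along +x from the point, its top 10 mm above the bay floor.
- bay_b (a point): empty bay of the grey tray in front of the second smallest nut (24 mm across flats). Point: centre of its floor. Bay 84 mm along its x (away from the robot), 81 mm along its y, walls 9 mm above the floor; bays side by side along y, 84 mm apart, in mixed order. The nut is fixed behind it, its centre 82 mm along +x from the point, its top 15 mm above the bay floor.
- bay_c (a point): empty bay of the grey tray in front of the second largest nut (32 mm across flats). Point: centre of its floor. Bay 84 mm along its x (away from the robot), 81 mm along its y, walls 9 mm above the floor; bays side by side along y, 84 mm apart, in mixed order. The nut is fixed behind it, its centre 82 mm along +x from the point, its top 20 mm above the bay floor.
- bay_d (a point): empty bay of the grey tray in front of the largest nut (41 mm across flats). Point: centre of its floor. Bay 84 mm along its x (away from the robot), 81 mm along its y, walls 9 mm above the floor; bays side by side along y, 84 mm apart, in mixed order. The nut is fixed behind it, its centre 82 mm along +x from the point, its top 24 mm above the bay floor.
- spray_can_mid (a point): a bystander: spray can, 65 mm diameter, 174 mm high, standing on the bench; the point is its centre, 87 mm up
- bolt_jar_mid (a point): a bystander: glass jar of small bolts with a dark lid, 64 mm diameter, 81 mm high, standing on the bench; the point is its centre, 40 mm up

How it is judged:
By the outcome, as a careful person would: the job done as asked, in the order asked, and still so for the second after the job is handed in, with the robot touching nothing.
It also fails if it takes over 106 s, if anything falls off the work surface, if the arm or the gripper's body presses on something with over 40 N, if the wrist force passes 120 N, or if a joint passes its speed limit or range.

## Working session

There is one attempt and no reset: what is moved stays moved. The work goes in short steps, Python scripts to look and compute and a tool call to move; the robot and the scene stay as the last step left them, time stands still between calls to the robot, and variables do not carry over. Pictures are saved under pics/ and viewed, at most 14 in all, crops included, and the job is handed in when it is done.

Besides the shell and the picture viewer there is one more tool, called after "Call:" as name(argument=value, ...), one argument or row to a line, values as JSON. apply_moves: Moves the arm, as the interface text tells. Its arguments: {"type":"object","properties":{"motion":{"type":"array"},"hand":{"type":"number"}},"required":["motion"]}

```bash
mkdir -p pics; ls; python3 - <<'E'
from rig import robot, viewer
import cv2, numpy as np
s=robot.sense(); print(s)
for n in ["side","top"]:
    d=viewer.get_image(n); cv2.imwrite(f"pics/{n}0.png",d["img"][:,:,::-1])
    print(n,{k:np.round(v,4).tolist() for k,v in d.items() if k!="img"})
E
```

```text
pics
{'clock': 0.0, 'qpos': array([-1.37803444e+00,  2.76576337e-01,  1.50615083e+00,  5.24580400e-06,
        1.36070699e+00, -1.21015916e-01]), 'dq': array([-5.35778677e-05, -3.86862491e-04,  5.66578327e-04,  1.15983657e-03,
       -1.42501805e-03, -1.02094814e-03]), 'tau': array([-7.66378798e-04, -4.16780591e+01, -2.45810312e+01, -9.11572147e-05,
        1.11699250e-02, -9.29043125e-06]), 'tcp_pos': array([ 0.17735957, -0.54639351,  0.23044331]), 'tool_rot': array([-3.10119049e+00, -4.90572266e-01,  9.56363675e-05]), 'contact_force': array([-0.36711399,  0.57832079, -0.15740641]), 'ft_torque': array([-0.00519765, -0.03641556,  0.01495837]), 'gripper_force': 0.0, 'gripper_width': 0.08521349289041817}
side {'fx': 515.5283, 'fy': 515.5283, 'cx': 323.1004, 'cy': 204.6234, 'dist': [-0.1088, 0.0, 0.0, 0.0, 0.0], 'R': [[-0.7312, -0.6821, -0.0116], [-0.4665, 0.5125, -0.7209], [0.4977, -0.5217, -0.6929]], 't': [0.4047, 0.3232, 0.9196]}
top {'fx': 367.9364, 'fy': 367.9364, 'cx': 320.7877, 'cy': 202.8894, 'dist': [-0.0843, 0.0, 0.0, 0.0, 0.0], 'R': [[-0.0007, -0.9998, 0.0184], [-0.9911, -0.0017, -0.1327], [0.1328, -0.0183, -0.991]], 't': [-0.0013, 0.5642, 0.9076]}
```

View pics/top0.png

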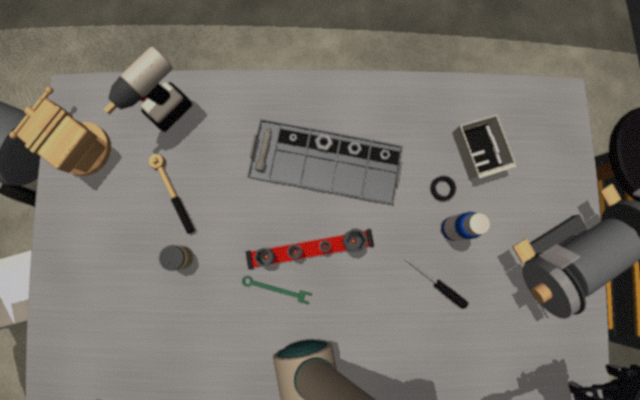

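View pics/side0.png

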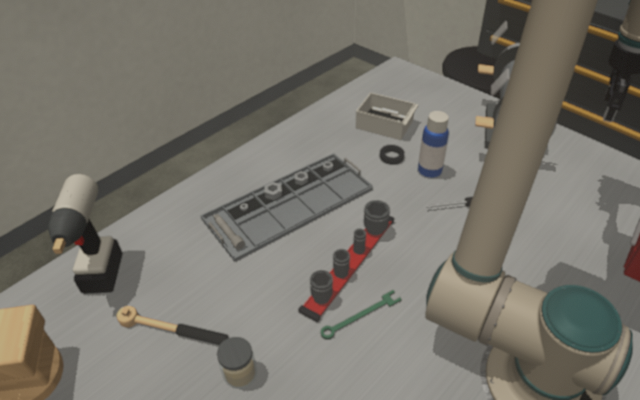

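Top view, left to right: sockets at about (265,257), (296,252), (325,246) and (354,240), in apparent order C, B, A, D. The nuts are at (292,137), (323,142), (354,148) and (385,155), in apparent order a, d, c, b. The spray can is at (465,226) and the jar at (175,257). The side view agrees. Next I'll zoom in.

```bash
python3 - <<'E'
import cv2, numpy as np
t=cv2.imread("pics/top0.png"); s=cv2.imread("pics/side0.png")
a=cv2.resize(t[115:275,240:410],None,fx=3.5,fy=3.5,interpolation=cv2.INTER_CUBIC)
cv2.imwrite("pics/topc.png",a)
b=cv2.resize(s[150:325,195:400],None,fx=3.4,fy=3.4,interpolation=cv2.INTER_CUBIC)
cv2.imwrite("pics/sidec.png",b)
E
```

```text
(no output)
```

View pics/topc.png

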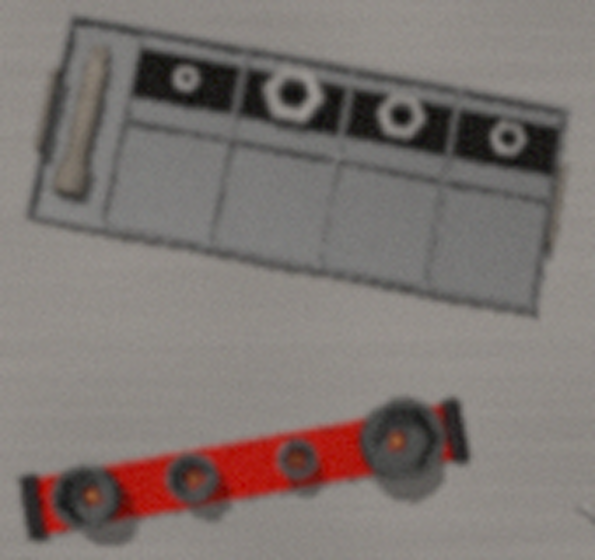

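View pics/sidec.png

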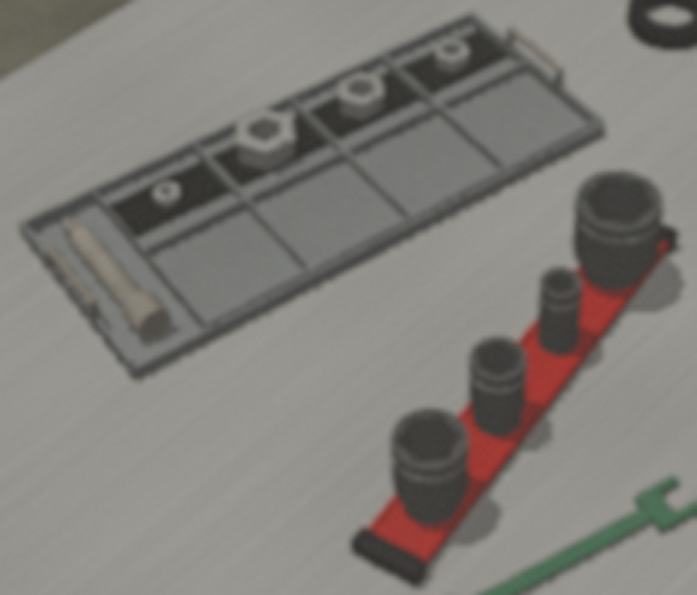

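The crops confirm both orders: sockets C, B, A, D and nuts a, d, c, b, running from +y to -y. I'll triangulate rims and nut tops from the crop pixels.

```bash
cat > h.py <<'E'
import cv2, numpy as np
from rig import robot, viewer
def cal(d,n):
    K=np.array([[d["fx"],0,d["cx"]],[0,d["fy"],d["cy"]],[0,0,1]]); D=np.array(d["dist"])
    if n=="wrist":
        s=robot.sense(); Rt=cv2.Rodrigues(s["tool_rot"])[0]; M=np.array(d["mount"])
        Rcw=Rt@M[:3,:3]; c=Rt@M[:3,3]+s["tcp_pos"]; R=Rcw.T; t=-R@c
    else: R=np.array(d["R"]); t=np.array(d["t"])
    return K,D,R,t
def und(p,C): return cv2.undistortPoints(np.float64(p).reshape(-1,1,2),C[0],C[1]).reshape(-1,2)
def plane(p,C,z):
    n=und(p,C); r=np.c_[n,np.ones(len(n))]@C[2]; c=-C[2].T@C[3]
    return c+r*((z-c[2])/r[:,2])[:,None]
def tri(p,q,C,E):
    X=cv2.triangulatePoints(np.c_[C[2],C[3]],np.c_[E[2],E[3]],und(p,C).T,und(q,E).T); return (X[:3]/X[3]).T
def proj(X,C): return cv2.projectPoints(np.float64(X),cv2.Rodrigues(C[2])[0],C[3],C[0],C[1])[0].reshape(-1,2)
E
python3 - <<'E'
from h import *
np.set_printoptions(precision=4,suppress=True)
T=cal(viewer.get_image("top"),"top");S=cal(viewer.get_image("side"),"side")
a=lambda p:np.array(p)/3.5+[240,115]
b=lambda p:np.array(p)/3.4+[195,150]
X=tri(a([(87,497),(193,479),(299,460),(402,439)]),b([(430,436),(498,358),(561,280),(618,202)]),T,S);print("CBAD",X,np.linalg.norm(np.diff(X,axis=0),axis=1))
N=tri(a([(186,79),(293,95),(402,115),(508,138)]),b([(166,191),(265,131),(361,90),(452,50)]),T,S);print("adcb",N,np.linalg.norm(np.diff(N,axis=0),axis=1))
u=N[0]-N[3];u[2]=0;u/=np.linalg.norm(u); xd=np.array([u[1],-u[0],0]);print("yaw tray",np.degrees(np.arctan2(xd[1],xd[0])))
r=X[0]-X[3];print("rail dir deg",np.degrees(np.arctan2(r[1],r[0])))
print("bays",N-0.082*xd, "front corner tray floor check",plane(a([(171,181),(483,245)]),T,0.005))
d=viewer.get_image("wrist");print(np.array(d["mount"]),d["fx"])
E
```

```text
CBAD [[ 0.4275  0.1369  0.0675]
 [ 0.4401  0.0632  0.0634]
 [ 0.4533 -0.0113  0.0643]
 [ 0.467  -0.0838  0.0718]] [0.0749 0.0757 0.0741]
adcb [[ 0.7463  0.0736  0.0123]
 [ 0.73   -0.0089  0.0246]
 [ 0.7163 -0.0931  0.0181]
 [ 0.6991 -0.1749  0.0164]] [0.085  0.0855 0.0837]
yaw tray -10.754314323169698
rail dir deg 100.14460757592538
bays [[ 0.6657  0.0889  0.0123]
 [ 0.6494  0.0064  0.0246]
 [ 0.6357 -0.0777  0.0181]
 [ 0.6185 -0.1596  0.0164]] front corner tray floor check [[ 0.6667  0.0843  0.005 ]
 [ 0.6174 -0.1556  0.005 ]]
[[-0.     -0.9654 -0.2606  0.0657]
 [ 1.     -0.0002  0.0006  0.0001]
 [-0.0007 -0.2606  0.9654 -0.1414]
 [ 0.      0.      0.      1.    ]] 281.739656465971
```

Triangulation passes its checks: the pitches are about 75 and 85 mm, the rail top is at about 6 mm and the tray floor at about 2 mm. The gripper should close across the row, with tool y at 10°, which is a +82° turn. First I'll go above socket D.

Call:
apply_moves(
  motion=[
    {"delta_pos": [0.44, 0.7, -0.09], "angular": [0, 0, 0.933]},
    {"delta_pos": [0.44, 0.7, -0.09], "angular": [0, 0, 0.933]},
    {"delta_pos": [0.44, 0.7, -0.09], "angular": [0, 0, 0.933]},
    {"delta_pos": [0.44, 0.7, -0.09], "angular": [0, 0, 0.933]},
    {"delta_pos": [0.44, 0.7, -0.09], "angular": [0, 0, 0.933]},
    {"delta_pos": [0.44, 0.7, -0.09], "angular": [0, 0, 0.933]},
    {"delta_pos": [0.44, 0.7, -0.09], "angular": [0, 0, 0.933]},
    {"delta_pos": [0.44, 0.7, -0.09], "angular": [0, 0, 0.933]},
    {"delta_pos": [0.44, 0.7, -0.09], "angular": [0, 0, 0.933]},
    {"delta_pos": [0.44, 0.7, -0.09], "angular": [0, 0, 0.933]},
    {"delta_pos": [0.44, 0.7, -0.09], "angular": [0, 0, 0.933]},
    {"delta_pos": [0, 0, 0], "angular": [0, 0, 0]},
  ],
  hand=-1,
)

```text
clock: 1.75
tcp_pos: [0.4689, -0.0823, 0.1715]
tool_rot: [-2.011, -2.412, -0.001]
contact_force: [-0.0, -0.9, -0.4]
gripper_width: 0.0854
gripper_force: 0.0
```

```bash
python3 - <<'E'
from h import *
np.set_printoptions(precision=4,suppress=True)
s=robot.sense();print(s["tcp_pos"],s["tool_rot"],s["qpos"],s["contact_force"])
d=viewer.get_image("wrist");C=cal(d,"wrist");im=d["img"][:,:,::-1].copy();cv2.imwrite("pics/w1.png",im)
X=np.array([[.4275,.1369,.068],[.4401,.0632,.064],[.4533,-.0113,.062],[.467,-.0838,.072]])
print(proj(X,C))
y=cv2.Rodrigues(s["tool_rot"])[0][:,1];print(np.degrees(np.arctan2(y[1],y[0])))
E
```

```text
[ 0.4689 -0.0823  0.1715] [-2.0111 -2.4125 -0.0011] [-0.3208  0.1719  1.8033  0.0011  1.1669 -0.5022] [-0.0229 -0.9357 -0.4416]
[[318.1357 -94.2897]
 [317.3095  19.3277]
 [317.14   118.4892]
 [317.8752 204.7716]]
10.370220599582252
```

View pics/w1.png

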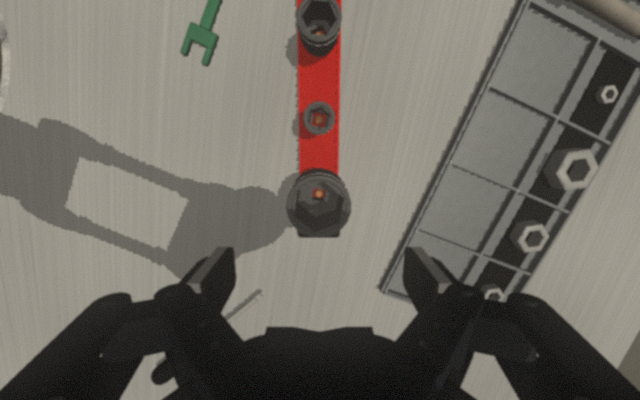

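The wrist view shows D's rim at about (319,203), predicted (318,205), and A at (319,118), predicted (317,118), so the estimates hold to about 2 mm. I'll descend on D and grip.

Call:
apply_moves(
  motion=[
    {"delta_pos": [0, -0.02, -0.7], "angular": [0, 0, 0]},
    {"delta_pos": [0, 0, -0.7], "angular": [0, 0, 0]},
    {"delta_pos": [0, 0, -0.6], "angular": [0, 0, 0]},
    {"delta_pos": [0, 0, -0.42], "angular": [0, 0, 0]},
    {"delta_pos": [0, 0, 0], "angular": [0, 0, 0]},
    {"delta_pos": [0, 0, 0], "angular": [0, 0, 0]},
  ],
)

```text
clock: 2.55
tcp_pos: [0.4684, -0.0872, 0.0276]
tool_rot: [2.018, 2.405, 0.001]
contact_force: [-0.3, 0.8, 0.8]
gripper_width: 0.0851
gripper_force: 0.0
```

Call:
apply_moves(
  motion=[
    {"delta_pos": [0, 0, 0], "angular": [0, 0, 0]},
    {"delta_pos": [0, 0, 0], "angular": [0, 0, 0]},
    {"delta_pos": [0, 0, 0], "angular": [0, 0, 0]},
    {"delta_pos": [0, 0, 0], "angular": [0, 0, 0]},
    {"delta_pos": [0, 0, 0], "angular": [0, 0, 0]},
    {"delta_pos": [0, 0, 0], "angular": [0, 0, 0]},
  ],
  hand=1,
)

```text
clock: 3.3
tcp_pos: [0.4692, -0.0865, 0.0283]
tool_rot: [2.015, 2.406, 0.002]
contact_force: [0.5, -0.2, 5.8]
gripper_width: 0.057
gripper_force: 63.0
```

```bash
python3 - <<'E'
from h import *
np.set_printoptions(precision=4,suppress=True)
im=cv2.imread("pics/w1.png")
d=viewer.get_image("wrist");d0=dict(d)
# pose at w1
K=np.array([[d["fx"],0,d["cx"]],[0,d["fy"],d["cy"]],[0,0,1]]);M=np.array(d["mount"])
Rt=cv2.Rodrigues(np.array([-2.0111,-2.4125,-.0011]))[0];c=Rt@M[:3,3]+np.array([.4689,-.0823,.1715]);R=(Rt@M[:3,:3]).T
C=(K,np.array(d["dist"]),R,-R@c)
print("A,B rims",plane([(319.5,118)],C,.062),plane([(319.5,20)],C,.064))
for n,p,h in [("a",(609,95),.012),("d",(576,169),.026),("c",(533,237),.022),("b",(494,295),.017)]: print(n,plane([p],C,h))
E
```

```text
A,B rims [[ 0.4559 -0.0089  0.062 ]] [[0.4424 0.0646 0.064 ]]
a [[0.7504 0.0745 0.012 ]]
d [[ 0.7314 -0.0069  0.026 ]]
c [[ 0.7167 -0.0889  0.022 ]]
b [[ 0.7019 -0.1704  0.017 ]]
```

D is gripped at a width of 57 mm. The nuts give bay centres a (.667,.090), d (.6515,.007), c (.6355,-.075) and b (.620,-.1575), with tray yaw -11°. I'll lift and carry D to bay d.

Call:
apply_moves(
  motion=[
    {"delta_pos": [0, 0, 0.15], "angular": [0, 0, 0]},
    {"delta_pos": [0, 0, 0.3], "angular": [0, 0, 0]},
    {"delta_pos": [0, 0, 0.5], "angular": [0, 0, 0]},
    {"delta_pos": [0, 0, 0.45], "angular": [0, 0, 0]},
    {"delta_pos": [0.4, 0.2, 0], "angular": [0, 0, -0.45]},
    {"delta_pos": [0.6, 0.3, 0], "angular": [0, 0, -0.5]},
    {"delta_pos": [0.6, 0.3, 0], "angular": [0, 0, -0.5]},
    {"delta_pos": [0.6, 0.3, 0], "angular": [0, 0, -0.5]},
    {"delta_pos": [0.5, 0.26, 0], "angular": [0, 0, -0.45]},
    {"delta_pos": [0.35, 0.17, 0], "angular": [0, 0, -0.27]},
    {"delta_pos": [0, 0, 0], "angular": [0, 0, 0]},
    {"delta_pos": [0, 0, 0], "angular": [0, 0, 0]},
  ],
)

```text
clock: 4.85
tcp_pos: [0.6491, 0.0057, 0.1097]
tool_rot: [-2.427, -1.992, 0.005]
contact_force: [0.4, -0.4, -6.4]
gripper_width: 0.0574
gripper_force: 66.7
```

```bash
cat > look.py <<'E'
from h import *
import sys
np.set_printoptions(precision=4,suppress=True)
s=robot.sense();y=cv2.Rodrigues(s["tool_rot"])[0][:,1]
print(s["clock"],s["tcp_pos"],s["contact_force"],s["gripper_width"],"yang",np.degrees(np.arctan2(y[1],y[0])), y[2])
B=dict(a=(.6674,.0899),d=(.6515,.0074),c=(.6355,-.0750),b=(.6196,-.1575))
w=viewer.get_image("wrist");C=cal(w,"wrist");cv2.imwrite(f"pics/w_{sys.argv[1]}.png",w["img"][:,:,::-1])
for k,v in B.items(): print(k,proj([[*v,.002]],C)[0])
E
python3 look.py 2
```

```text
4.85 [0.6491 0.0057 0.1097] [ 0.3763 -0.3742 -6.4277] 0.057365217707538566 yang -11.246439055913854 -0.0037699319739783917
a [320.873  103.0928]
d [321.2941 200.0977]
c [321.514  281.9357]
b [321.7948 350.7303]
```

View pics/w_2.png

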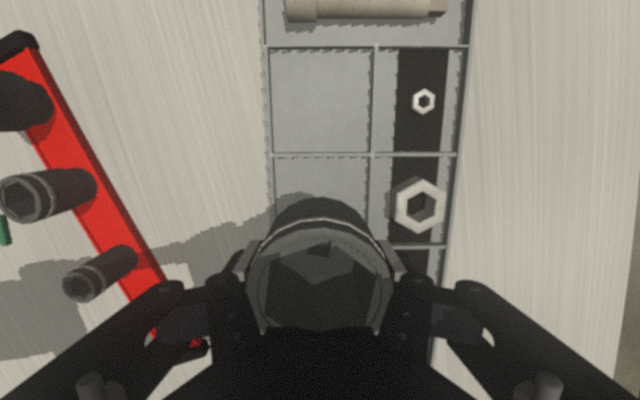

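Bay a's centre appears at about (321,101), predicted (321,103), so the tray estimate is good. D is over its bay, so I'll lower it.

Call:
apply_moves(
  motion=[
    {"delta_pos": [0.04, -0.01, -0.5], "angular": [0, 0, 0]},
    {"delta_pos": [0, 0, -0.5], "angular": [0, 0, 0]},
    {"delta_pos": [0, 0, -0.25], "angular": [0, 0, 0]},
    {"delta_pos": [0, 0, -0.07], "angular": [0, 0, 0]},
    {"delta_pos": [0, 0, 0], "angular": [0, 0, 0]},
    {"delta_pos": [0, 0, 0], "angular": [0, 0, 0]},
  ],
)

```text
clock: 5.65
tcp_pos: [0.6543, 0.0049, 0.0329]
tool_rot: [2.427, 1.991, 0.003]
contact_force: [1.0, 1.2, -6.7]
gripper_width: 0.0574
gripper_force: 66.6
```

Call:
apply_moves(
  motion=[
    {"delta_pos": [-0.02, 0, -0.05], "angular": [0, 0, 0]},
    {"delta_pos": [0, 0, -0.05], "angular": [0, 0, 0]},
    {"delta_pos": [0, 0, 0], "angular": [0, 0, 0]},
    {"delta_pos": [0, 0, 0], "angular": [0, 0, 0]},
  ],
)

```text
clock: 6.15
tcp_pos: [0.6521, 0.005, 0.0255]
tool_rot: [2.429, 1.992, 0.0]
contact_force: [-0.2, 0.7, -6.6]
gripper_width: 0.057
gripper_force: 66.7
```

Call:
apply_moves(
  motion=[
    {"delta_pos": [0, 0, -0.03], "angular": [0, 0, 0]},
    {"delta_pos": [0, 0, 0], "angular": [0, 0, 0]},
    {"delta_pos": [0, 0, 0], "angular": [0, 0, 0]},
  ],
)

```text
clock: 6.52
tcp_pos: [0.6524, 0.0051, 0.0244]
tool_rot: [2.428, 1.992, 0.001]
contact_force: [-0.1, 0.4, -0.6]
gripper_width: 0.0571
gripper_force: 67.0
```

Contact is made and the weight has transferred. I'll release and rise.

Call:
apply_moves(
  motion=[
    {"delta_pos": [0, 0, 0], "angular": [0, 0, 0]},
    {"delta_pos": [0, 0, 0], "angular": [0, 0, 0]},
    {"delta_pos": [0, 0, 0], "angular": [0, 0, 0]},
    {"delta_pos": [0, 0, 0], "angular": [0, 0, 0]},
  ],
  hand=-0.8,
)

```text
clock: 7.02
tcp_pos: [0.6523, 0.005, 0.0239]
tool_rot: [2.429, 1.992, 0.001]
contact_force: [-0.4, -0.3, 0.1]
gripper_width: 0.0768
gripper_force: 0.0
```

Call:
apply_moves(
  motion=[
    {"delta_pos": [0, 0, 0.3], "angular": [0, 0, 0]},
    {"delta_pos": [0, 0, 0.7], "angular": [0, 0, 0]},
    {"delta_pos": [0, 0, 0.9], "angular": [0, 0, 0]},
    {"delta_pos": [-0.5, -0.05, 0.4], "angular": [0, 0, 0.4]},
    {"delta_pos": [-0.7, -0.05, 0], "angular": [0, 0, 0.5]},
    {"delta_pos": [-0.7, -0.05, 0], "angular": [0, 0, 0.6]},
    {"delta_pos": [-0.7, -0.05, 0], "angular": [0, 0, 0.6]},
    {"delta_pos": [-0.67, -0.05, 0], "angular": [0, 0, 0.55]},
    {"delta_pos": [0, 0, 0], "angular": [0, 0, 0]},
    {"delta_pos": [0, 0, 0], "angular": [0, 0, 0]},
  ],
)

```text
clock: 8.28
tcp_pos: [0.4573, -0.0102, 0.163]
tool_rot: [2.02, 2.402, 0.003]
contact_force: [0.9, -0.8, 0.3]
gripper_width: 0.0767
gripper_force: 0.0
```

```bash
python3 look.py 3; python3 - <<'E'
from h import *
d=viewer.get_image("wrist");C=cal(d,"wrist")
print(proj([[.4275,.1369,.068],[.4424,.0646,.064],[.4559,-.0089,.062]],C))
t=viewer.get_image("top");cv2.imwrite("pics/t3.png",t["img"][:,:,::-1])
w=d["img"][:,:,::-1]; tc=cv2.resize(t["img"][100:280,220:420,::-1],(444,400))
cv2.imwrite("pics/m3.png",cv2.resize(np.hstack([w[:,160:480],tc]),None,fx=1,fy=1))
E
```

```text
8.275 [ 0.4573 -0.0102  0.163 ] [ 0.852  -0.8114  0.301 ] 0.07674610832674873 yang 9.892960793356524 0.003640352597108173
a [528.1625 133.0586]
d [490.1429 204.0885]
c [455.2733 267.1933]
b [423.8159 322.9317]
[[312.90738919  12.11320587]
 [316.16121084 115.1138407 ]
 [317.11053869 203.06249293]]
```

View pics/m3.png

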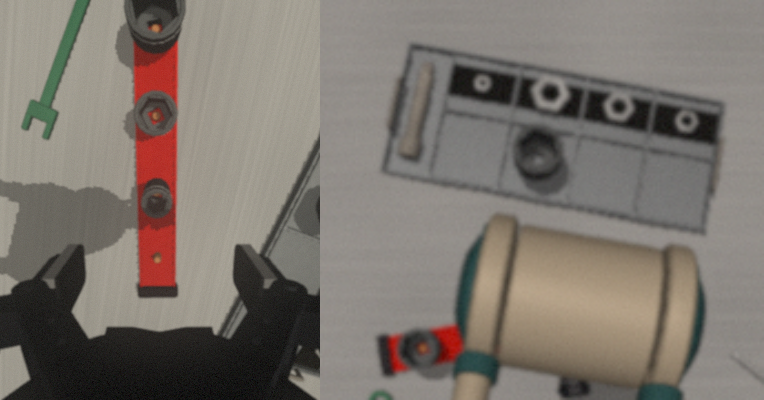

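D stands upright in bay d, ahead of the largest nut. A's rim is at about (317,200), predicted (317,203). I'll descend on A and grip.

Call:
apply_moves(
  motion=[
    {"delta_pos": [-0.01, 0.04, -0.6], "angular": [0, 0, 0]},
    {"delta_pos": [0, 0, -0.7], "angular": [0, 0, 0]},
    {"delta_pos": [0, 0, -0.6], "angular": [0, 0, 0]},
    {"delta_pos": [0, 0, -0.4], "angular": [0, 0, 0]},
    {"delta_pos": [0, 0, 0], "angular": [0, 0, 0]},
    {"delta_pos": [0, 0, 0], "angular": [0, 0, 0]},
  ],
)

```text
clock: 9.18
tcp_pos: [0.4565, -0.0077, 0.0242]
tool_rot: [2.02, 2.404, 0.001]
contact_force: [0.3, 0.4, 0.8]
gripper_width: 0.0769
gripper_force: 0.0
```

Call:
apply_moves(
  motion=[
    {"delta_pos": [0, 0, 0], "angular": [0, 0, 0]},
    {"delta_pos": [0, 0, 0], "angular": [0, 0, 0]},
    {"delta_pos": [0, 0, 0], "angular": [0, 0, 0]},
    {"delta_pos": [0, 0, 0], "angular": [0, 0, 0]},
    {"delta_pos": [0, 0, 0], "angular": [0, 0, 0]},
    {"delta_pos": [0, 0, 0], "angular": [0, 0, 0]},
    {"delta_pos": [0, 0, 0], "angular": [0, 0, 0]},
  ],
  hand=1,
)

```text
clock: 10.05
tcp_pos: [0.4556, -0.0076, 0.0246]
tool_rot: [2.02, 2.404, 0.001]
contact_force: [-1.2, 0.6, 4.7]
gripper_width: 0.0267
gripper_force: 58.7
```

Call:
apply_moves(
  motion=[
    {"delta_pos": [0, 0, 0.15], "angular": [0, 0, 0]},
    {"delta_pos": [0, 0, 0.3], "angular": [0, 0, 0]},
    {"delta_pos": [0, 0, 0.5], "angular": [0, 0, 0]},
    {"delta_pos": [0, 0, 0.5], "angular": [0, 0, 0]},
    {"delta_pos": [0.5, 0.24, 0], "angular": [0, 0, -0.4]},
    {"delta_pos": [0.7, 0.32, 0], "angular": [0, 0, -0.5]},
    {"delta_pos": [0.7, 0.32, 0], "angular": [0, 0, -0.5]},
    {"delta_pos": [0.7, 0.32, 0], "angular": [0, 0, -0.5]},
    {"delta_pos": [0.6, 0.28, 0], "angular": [0, 0, -0.45]},
    {"delta_pos": [0.32, 0.16, 0], "angular": [0, 0, -0.27]},
    {"delta_pos": [0, 0, 0], "angular": [0, 0, 0]},
    {"delta_pos": [0, 0, 0], "angular": [0, 0, 0]},
  ],
)

```text
clock: 11.55
tcp_pos: [0.6651, 0.0905, 0.1105]
tool_rot: [-2.424, -1.998, 0.003]
contact_force: [0.7, 0.2, -1.2]
gripper_width: 0.0267
gripper_force: 59.3
```

Call:
apply_moves(
  motion=[
    {"delta_pos": [0, 0, -0.5], "angular": [0, 0, 0]},
    {"delta_pos": [0, 0, -0.5], "angular": [0, 0, 0]},
    {"delta_pos": [0, 0, -0.3], "angular": [0, 0, 0]},
    {"delta_pos": [0, 0, -0.07], "angular": [0, 0, 0]},
    {"delta_pos": [0, 0, 0], "angular": [0, 0, 0]},
    {"delta_pos": [0, 0, 0], "angular": [0, 0, 0]},
  ],
)

```text
clock: 12.3
tcp_pos: [0.6674, 0.0908, 0.0298]
tool_rot: [2.424, 1.997, 0.003]
contact_force: [0.4, -1.4, -1.3]
gripper_width: 0.0267
gripper_force: 59.3
```

Call:
apply_moves(
  motion=[
    {"delta_pos": [0, 0, -0.08], "angular": [0, 0, 0]},
    {"delta_pos": [0, 0, -0.05], "angular": [0, 0, 0]},
    {"delta_pos": [0, 0, 0], "angular": [0, 0, 0]},
    {"delta_pos": [0, 0, 0], "angular": [0, 0, 0]},
  ],
)

```text
clock: 12.8
tcp_pos: [0.6665, 0.0909, 0.0207]
tool_rot: [2.425, 1.998, 0.0]
contact_force: [0.6, 0.0, -0.3]
gripper_width: 0.0269
gripper_force: 59.4
```

Call:
apply_moves(
  motion=[
    {"delta_pos": [0, 0, -0.02], "angular": [0, 0, 0]},
    {"delta_pos": [0, 0, 0], "angular": [0, 0, 0]},
    {"delta_pos": [0, 0, 0], "angular": [0, 0, 0]},
  ],
)

```text
clock: 13.18
tcp_pos: [0.6665, 0.0909, 0.0206]
tool_rot: [2.424, 1.997, 0.001]
contact_force: [-1.8, 0.1, 6.1]
gripper_width: 0.0267
gripper_force: 59.9
```

A is seated. I'll release it and go above B.

Call:
apply_moves(
  motion=[
    {"delta_pos": [0, 0, 0.01], "angular": [0, 0, 0]},
    {"delta_pos": [0, 0, 0], "angular": [0, 0, 0]},
    {"delta_pos": [0, 0, 0], "angular": [0, 0, 0]},
    {"delta_pos": [0, 0, 0], "angular": [0, 0, 0]},
    {"delta_pos": [0, 0, 0], "angular": [0, 0, 0]},
    {"delta_pos": [0, 0, 0], "angular": [0, 0, 0]},
  ],
  hand=-0.8,
)

```text
clock: 13.92
tcp_pos: [0.6665, 0.0909, 0.0201]
tool_rot: [2.425, 1.998, 0.0]
contact_force: [-0.3, -0.2, -0.3]
gripper_width: 0.0769
gripper_force: 0.0
```

Call:
apply_moves(
  motion=[
    {"delta_pos": [0, 0, 0.3], "angular": [0, 0, 0]},
    {"delta_pos": [0, 0, 0.7], "angular": [0, 0, 0]},
    {"delta_pos": [0, 0, 0.9], "angular": [0, 0, 0]},
    {"delta_pos": [-0.43, -0.05, 0.4], "angular": [0, 0, 0.36]},
    {"delta_pos": [-0.7, -0.08, 0], "angular": [0, 0, 0.5]},
    {"delta_pos": [-0.7, -0.08, 0], "angular": [0, 0, 0.5]},
    {"delta_pos": [-0.7, -0.08, 0], "angular": [0, 0, 0.5]},
    {"delta_pos": [-0.7, -0.08, 0], "angular": [0, 0, 0.45]},
    {"delta_pos": [-0.5, -0.07, 0], "angular": [0, 0, 0.35]},
    {"delta_pos": [0, 0, 0], "angular": [0, 0, 0]},
    {"delta_pos": [0, 0, 0], "angular": [0, 0, 0]},
  ],
)

```text
clock: 15.3
tcp_pos: [0.4444, 0.0645, 0.1593]
tool_rot: [2.013, 2.408, 0.004]
contact_force: [-0.1, 0.2, 0.6]
gripper_width: 0.0769
gripper_force: 0.0
```

```bash
python3 look.py 4; python3 - <<'E'
from h import *
d=viewer.get_image("wrist");C=cal(d,"wrist")
print(proj([[.4275,.1369,.068],[.4424,.0646,.064],[.4559,-.0089,.062]],C))
t=viewer.get_image("top");cv2.imwrite("pics/t4.png",t["img"][:,:,::-1])
w=d["img"][:,:,::-1]; tc=cv2.resize(t["img"][100:280,220:420,::-1],(444,400))
cv2.imwrite("pics/m4.png",np.hstack([w[:,160:480],tc]))
E
```

```text
15.3 [0.4444 0.0645 0.1593] [-0.0965  0.1987  0.5584] 0.07694220119199921 yang 10.209434263269145 0.0037764427362359477
a [517.8747 203.6926]
d [481.0609 267.2735]
c [447.5782 323.341 ]
b [417.48  372.669]
[[313.97518781 117.29607219]
 [316.51648408 205.9455586 ]
 [316.96175196 281.28045459]]
```

View pics/m4.png

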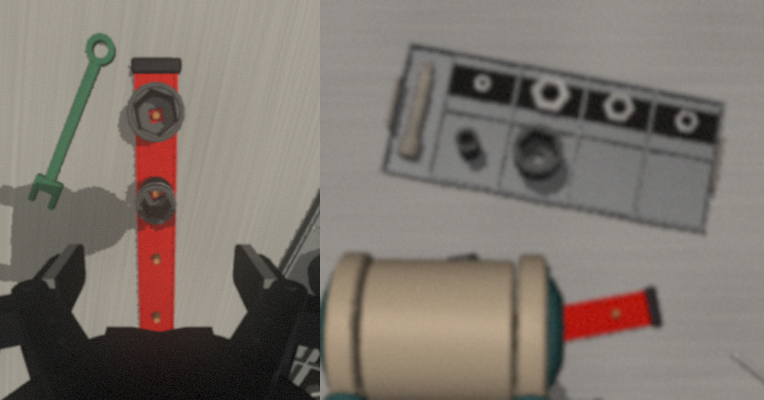

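A stands in bay a, and B's rim is at about (316,205) as predicted. I'll grip B next.

Call:
apply_moves(
  motion=[
    {"delta_pos": [-0.02, 0, -0.6], "angular": [0, 0, 0]},
    {"delta_pos": [0, 0, -0.7], "angular": [0, 0, 0]},
    {"delta_pos": [0, 0, -0.6], "angular": [0, 0, 0]},
    {"delta_pos": [0, 0, -0.32], "angular": [0, 0, 0]},
    {"delta_pos": [0, 0, 0], "angular": [0, 0, 0]},
    {"delta_pos": [0, 0, 0], "angular": [0, 0, 0]},
  ],
)

```text
clock: 16.2
tcp_pos: [0.4427, 0.0645, 0.0254]
tool_rot: [2.014, 2.41, 0.001]
contact_force: [0.4, 0.7, 0.5]
gripper_width: 0.0766
gripper_force: 0.0
```

Call:
apply_moves(
  motion=[
    {"delta_pos": [0, 0, 0], "angular": [0, 0, 0]},
    {"delta_pos": [0, 0, 0], "angular": [0, 0, 0]},
    {"delta_pos": [0, 0, 0], "angular": [0, 0, 0]},
    {"delta_pos": [0, 0, 0], "angular": [0, 0, 0]},
    {"delta_pos": [0, 0, 0], "angular": [0, 0, 0]},
    {"delta_pos": [0, 0, 0], "angular": [0, 0, 0]},
    {"delta_pos": [0, 0, 0], "angular": [0, 0, 0]},
  ],
  hand=1,
)

```text
clock: 17.08
tcp_pos: [0.442, 0.0644, 0.0259]
tool_rot: [2.014, 2.41, 0.002]
contact_force: [-1.4, -0.8, 5.2]
gripper_width: 0.0354
gripper_force: 59.3
```

Call:
apply_moves(
  motion=[
    {"delta_pos": [0, 0, 0.15], "angular": [0, 0, 0]},
    {"delta_pos": [0, 0, 0.3], "angular": [0, 0, 0]},
    {"delta_pos": [0, 0, 0.5], "angular": [0, 0, 0]},
    {"delta_pos": [0, 0, 0.5], "angular": [0, 0, 0]},
    {"delta_pos": [0.3, -0.38, 0], "angular": [0, 0, -0.35]},
    {"delta_pos": [0.5, -0.62, 0], "angular": [0, 0, -0.4]},
    {"delta_pos": [0.52, -0.65, 0], "angular": [0, 0, -0.45]},
    {"delta_pos": [0.52, -0.65, 0], "angular": [0, 0, -0.45]},
    {"delta_pos": [0.5, -0.62, 0], "angular": [0, 0, -0.4]},
    {"delta_pos": [0.4, -0.5, 0], "angular": [0, 0, -0.35]},
    {"delta_pos": [0.22, -0.28, 0], "angular": [0, 0, -0.24]},
    {"delta_pos": [0, 0, 0], "angular": [0, 0, 0]},
  ],
)

```text
clock: 18.58
tcp_pos: [0.6196, -0.1588, 0.1117]
tool_rot: [2.423, 1.999, -0.0]
contact_force: [0.1, 0.4, -1.5]
gripper_width: 0.0356
gripper_force: 60.2
```

Call:
apply_moves(
  motion=[
    {"delta_pos": [0, 0, 0], "angular": [0, 0, 0]},
    {"delta_pos": [0, 0, -0.5], "angular": [0, 0, 0]},
    {"delta_pos": [0, 0, -0.5], "angular": [0, 0, 0]},
    {"delta_pos": [0, 0, -0.3], "angular": [0, 0, 0]},
    {"delta_pos": [0, 0, -0.07], "angular": [0, 0, 0]},
    {"delta_pos": [0, 0, 0], "angular": [0, 0, 0]},
    {"delta_pos": [0, 0, 0], "angular": [0, 0, 0]},
  ],
)

```text
clock: 19.45
tcp_pos: [0.62, -0.1578, 0.0309]
tool_rot: [2.42, 2.0, 0.002]
contact_force: [0.4, 0.0, -2.3]
gripper_width: 0.0356
gripper_force: 60.2
```

Contact is expected at a TCP z of about 0.022.

Call:
apply_moves(
  motion=[
    {"delta_pos": [0, 0, -0.08], "angular": [0, 0, 0]},
    {"delta_pos": [0, 0, -0.06], "angular": [0, 0, 0]},
    {"delta_pos": [0, 0, 0], "angular": [0, 0, 0]},
    {"delta_pos": [0, 0, 0], "angular": [0, 0, 0]},
  ],
)

```text
clock: 19.95
tcp_pos: [0.6192, -0.1577, 0.022]
tool_rot: [2.422, 2.001, 0.0]
contact_force: [-1.5, 0.9, 5.4]
gripper_width: 0.0356
gripper_force: 60.6
```

Call:
apply_moves(
  motion=[
    {"delta_pos": [0, 0, 0.01], "angular": [0, 0, 0]},
    {"delta_pos": [0, 0, 0], "angular": [0, 0, 0]},
    {"delta_pos": [0, 0, 0], "angular": [0, 0, 0]},
    {"delta_pos": [0, 0, 0], "angular": [0, 0, 0]},
    {"delta_pos": [0, 0, 0], "angular": [0, 0, 0]},
    {"delta_pos": [0, 0, 0], "angular": [0, 0, 0]},
  ],
  hand=-0.8,
)

```text
clock: 20.7
tcp_pos: [0.6191, -0.1576, 0.0219]
tool_rot: [2.422, 2.001, 0.0]
contact_force: [-0.2, 0.4, 0.2]
gripper_width: 0.0766
gripper_force: 0.0
```

Call:
apply_moves(
  motion=[
    {"delta_pos": [0, 0, 0.3], "angular": [0, 0, 0]},
    {"delta_pos": [0, 0, 0.7], "angular": [0, 0, 0]},
    {"delta_pos": [0, 0, 0.9], "angular": [0, 0, 0]},
    {"delta_pos": [-0.2, 0.3, 0.4], "angular": [0, 0, 0.3]},
    {"delta_pos": [-0.45, 0.7, 0], "angular": [0, 0, 0.35]},
    {"delta_pos": [-0.5, 0.8, 0], "angular": [0, 0, 0.4]},
    {"delta_pos": [-0.5, 0.8, 0], "angular": [0, 0, 0.4]},
    {"delta_pos": [-0.5, 0.8, 0], "angular": [0, 0, 0.4]},
    {"delta_pos": [-0.45, 0.7, 0], "angular": [0, 0, 0.35]},
    {"delta_pos": [-0.37, 0.56, 0], "angular": [0, 0, 0.25]},
    {"delta_pos": [-0.2, 0.3, 0], "angular": [0, 0, 0.18]},
    {"delta_pos": [0, 0, 0], "angular": [0, 0, 0]},
  ],
)

```text
clock: 22.2
tcp_pos: [0.4283, 0.141, 0.1612]
tool_rot: [2.012, 2.411, 0.002]
contact_force: [0.4, 0.3, 0.3]
gripper_width: 0.077
gripper_force: 0.0
```

```bash
python3 look.py 5; python3 - <<'E'
from h import *
d=viewer.get_image("wrist");C=cal(d,"wrist")
print(proj([[.429,.1395,.068]],C))
t=viewer.get_image("top");cv2.imwrite("pics/t5.png",t["img"][:,:,::-1])
w=d["img"][:,:,::-1]; tc=cv2.resize(t["img"][100:280,220:420,::-1],(444,400))
cv2.imwrite("pics/m5.png",np.hstack([w[:,160:480],tc]))
E
```

```text
22.2 [0.4283 0.141  0.1612] [0.3661 0.2842 0.2614] 0.07695355947559547 yang 10.306756813278527 0.0019121805465096373
a [506.1222 265.4514]
d [471.6511 321.2901]
c [440.4043 370.4028]
b [412.3202 413.6001]
[[317.87570122 207.1980389 ]]
```

View pics/m5.png

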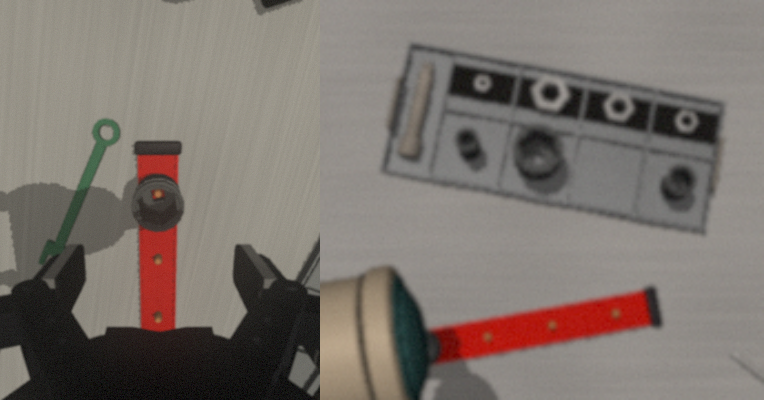

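B stands in bay b, and C's rim is at about (318,204) as predicted. I'll grip C.

Call:
apply_moves(
  motion=[
    {"delta_pos": [0, 0, -0.6], "angular": [0, 0, 0]},
    {"delta_pos": [0, 0, -0.7], "angular": [0, 0, 0]},
    {"delta_pos": [0, 0, -0.6], "angular": [0, 0, 0]},
    {"delta_pos": [0, 0, -0.35], "angular": [0, 0, 0]},
    {"delta_pos": [0, 0, 0], "angular": [0, 0, 0]},
    {"delta_pos": [0, 0, 0], "angular": [0, 0, 0]},
  ],
)

```text
clock: 23.1
tcp_pos: [0.4301, 0.1396, 0.0256]
tool_rot: [2.016, 2.408, 0.002]
contact_force: [-0.1, 0.9, 0.3]
gripper_width: 0.0767
gripper_force: 0.0
```

Call:
apply_moves(
  motion=[
    {"delta_pos": [0, 0, 0], "angular": [0, 0, 0]},
    {"delta_pos": [0, 0, 0], "angular": [0, 0, 0]},
    {"delta_pos": [0, 0, 0], "angular": [0, 0, 0]},
    {"delta_pos": [0, 0, 0], "angular": [0, 0, 0]},
    {"delta_pos": [0, 0, 0], "angular": [0, 0, 0]},
    {"delta_pos": [0, 0, 0], "angular": [0, 0, 0]},
  ],
  hand=1,
)

```text
clock: 23.85
tcp_pos: [0.4292, 0.14, 0.0262]
tool_rot: [2.014, 2.409, 0.001]
contact_force: [-1.6, -1.5, 6.7]
gripper_width: 0.0452
gripper_force: 60.6
```

Call:
apply_moves(
  motion=[
    {"delta_pos": [0, 0, 0.15], "angular": [0, 0, 0]},
    {"delta_pos": [0, 0, 0.3], "angular": [0, 0, 0]},
    {"delta_pos": [0, 0, 0.5], "angular": [0, 0, 0]},
    {"delta_pos": [0, 0, 0.5], "angular": [0, 0, 0]},
    {"delta_pos": [0.35, -0.36, 0], "angular": [0, 0, -0.35]},
    {"delta_pos": [0.58, -0.6, 0], "angular": [0, 0, -0.4]},
    {"delta_pos": [0.61, -0.64, 0], "angular": [0, 0, -0.45]},
    {"delta_pos": [0.61, -0.64, 0], "angular": [0, 0, -0.45]},
    {"delta_pos": [0.58, -0.6, 0], "angular": [0, 0, -0.4]},
    {"delta_pos": [0.46, -0.48, 0], "angular": [0, 0, -0.35]},
    {"delta_pos": [0.25, -0.26, 0], "angular": [0, 0, -0.25]},
    {"delta_pos": [0, 0, 0], "angular": [0, 0, 0]},
  ],
)

```text
clock: 25.35
tcp_pos: [0.636, -0.076, 0.1116]
tool_rot: [2.426, 1.996, -0.0]
contact_force: [-0.5, -0.2, -3.8]
gripper_width: 0.0447
gripper_force: 62.0
```

Call:
apply_moves(
  motion=[
    {"delta_pos": [0, 0, 0], "angular": [0, 0, 0]},
    {"delta_pos": [0, 0, -0.5], "angular": [0, 0, 0]},
    {"delta_pos": [0, 0, -0.5], "angular": [0, 0, 0]},
    {"delta_pos": [0, 0, -0.3], "angular": [0, 0, 0]},
    {"delta_pos": [0, 0, -0.07], "angular": [0, 0, 0]},
    {"delta_pos": [0, 0, 0], "angular": [0, 0, 0]},
    {"delta_pos": [0, 0, 0], "angular": [0, 0, 0]},
  ],
)

```text
clock: 26.22
tcp_pos: [0.6362, -0.0749, 0.031]
tool_rot: [2.423, 1.996, 0.002]
contact_force: [-0.1, 0.2, -2.9]
gripper_width: 0.0451
gripper_force: 62.1
```

Call:
apply_moves(
  motion=[
    {"delta_pos": [0, 0, -0.08], "angular": [0, 0, 0]},
    {"delta_pos": [0, 0, -0.06], "angular": [0, 0, 0]},
    {"delta_pos": [0, 0, 0], "angular": [0, 0, 0]},
    {"delta_pos": [0, 0, 0], "angular": [0, 0, 0]},
  ],
)

```text
clock: 26.72
tcp_pos: [0.6355, -0.0748, 0.0222]
tool_rot: [2.424, 1.997, 0.001]
contact_force: [-0.6, 0.9, 5.5]
gripper_width: 0.0448
gripper_force: 62.6
```

C is seated. I'll release it, rise, back away and check.

Call:
apply_moves(
  motion=[
    {"delta_pos": [0, 0, 0.01], "angular": [0, 0, 0]},
    {"delta_pos": [0, 0, 0], "angular": [0, 0, 0]},
    {"delta_pos": [0, 0, 0], "angular": [0, 0, 0]},
    {"delta_pos": [0, 0, 0], "angular": [0, 0, 0]},
    {"delta_pos": [0, 0, 0], "angular": [0, 0, 0]},
    {"delta_pos": [0, 0, 0], "angular": [0, 0, 0]},
  ],
  hand=-0.8,
)

```text
clock: 27.48
tcp_pos: [0.6353, -0.0747, 0.0219]
tool_rot: [2.425, 1.998, 0.0]
contact_force: [0.3, 0.1, 0.5]
gripper_width: 0.0772
gripper_force: 0.0
```

Call:
apply_moves(
  motion=[
    {"delta_pos": [0, 0, 0.3], "angular": [0, 0, 0]},
    {"delta_pos": [0, 0, 0.7], "angular": [0, 0, 0]},
    {"delta_pos": [0, 0, 0.9], "angular": [0, 0, 0]},
    {"delta_pos": [-0.4, 0.2, 0.7], "angular": [0, 0, 0]},
    {"delta_pos": [-0.7, 0.3, 0.2], "angular": [0, 0, 0]},
    {"delta_pos": [-0.7, 0.3, 0], "angular": [0, 0, 0]},
    {"delta_pos": [-0.7, 0.3, 0], "angular": [0, 0, 0]},
    {"delta_pos": [-0.4, 0.2, 0], "angular": [0, 0, 0]},
    {"delta_pos": [0, 0, 0], "angular": [0, 0, 0]},
    {"delta_pos": [0, 0, 0], "angular": [0, 0, 0]},
  ],
)

```text
clock: 28.72
tcp_pos: [0.4627, 0.0028, 0.191]
tool_rot: [2.423, 1.996, 0.003]
contact_force: [0.8, 0.7, 0.2]
gripper_width: 0.077
gripper_force: 0.0
```

```bash
python3 - <<'E'
from h import *
s=robot.sense();print(s["clock"],s["tcp_pos"],s["contact_force"])
t=viewer.get_image("top");sd=viewer.get_image("side")
B=dict(a=(.6674,.0899,.058),d=(.6515,.0074,.068),c=(.6355,-.0750,.064),b=(.6196,-.1575,.060))
T=t["img"][:,:,::-1].copy();S=sd["img"][:,:,::-1].copy()
k=4
a=cv2.resize(T[115:215,240:410],None,fx=4,fy=4,interpolation=cv2.INTER_CUBIC)[:, :400*2]
b=cv2.resize(S[150:260,195:380],(400,238),interpolation=cv2.INTER_CUBIC)
for v in B.values():
    p=(proj([v],cal(t,"top"))[0]-[240,115])*4+1.5; cv2.circle(a,tuple(int(round(x)) for x in p),2,(0,0,255),-1)
    print(np.round(p))
m=np.zeros((400,680,3),np.uint8);m=a
b=cv2.resize(S[150:260,195:380],None,fx=1.8,fy=1.8); f=np.zeros((598,680,3),np.uint8);f[:400]=a;f[400:598,:333]=b
f[400:598,340:680]=cv2.resize(T[40:380],(340,198))
cv2.imwrite("pics/end.png",f)
E
```

```text
28.725 [0.46273396 0.00284877 0.19103955] [0.76990729 0.71603802 0.19743745]
[183. 188.]
[312. 209.]
[442. 236.]
[571. 262.]
```

View pics/end.png

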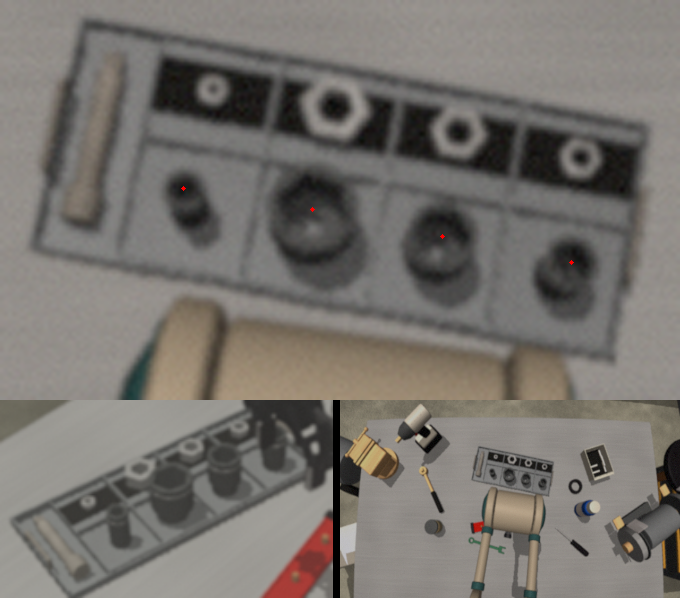

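The final view shows all four sockets upright and centred to within a few mm. The marks at the expected rim centres, (183,188), (312,209), (442,236) and (571,262), fall on the openings. The can and jar are in place and the robot is clear.

```bash
python3 -c "
from rig import robot
print(robot.job_done())"
```

```text
the job is handed in; nothing more can be done
None
```

All four sockets stand upright in the bays in front of their matching nuts, the spray can and jar were left where they stood, and the job was handed in at about 29 s of robot time.

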